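Fish the amber blue-capped sample out of the mixed tub and start it on the roller mixer

TASK

Find the sample tube in the tub, the only amber tube with a blue cap, lift it out and lay it gently, not dropped, along the rollers in an empty groove of the roller mixer, fully on the rollers and without shifting the two tubes already there. Then start the mixer by turning its speed knob clockwise from off to the red mark. Leave the other things in the tub.

Things in the scene. Friction and masses are not known exactly. Their poses are not given: they have to be found in the camera images.
- sample_mid (a point): THE SAMPLE: the one tube in the tub with BOTH a brown amber body and a blue cap; a closed plastic tube, straight cylinder 28 mm in diameter and 86 mm long, with a flush screw cap; it lies on its side. Point at its centre; x runs along the tube towards the cap. Mass 40 to 80 g.
- decoy_white_blue_mid (a point): Another tube in the tub, white body and blue cap, 28 mm in diameter and 86 mm long, with a flush screw cap; it lies on its side. Point at its centre; x runs along the tube towards the cap.
- decoy_amber_yellow_mid (a point): Another tube in the tub, amber body and yellow cap, 28 mm in diameter and 86 mm long, with a flush screw cap; it lies on its side. Point at its centre; x runs along the tube towards the cap.
- decoy_amber_red_mid (a point): Another tube in the tub, amber body and red cap, 28 mm in diameter and 86 mm long, with a flush screw cap; it lies on its side. Point at its centre; x runs along the tube towards the cap.
- decoy_white_green_mid (a point): Another tube in the tub, white body and green cap, 28 mm in diameter and 86 mm long, with a flush screw cap; it lies on its side. Point at its centre; x runs along the tube towards the cap.
- vial_mid (a point): A squat white dropper bottle with an orange cap standing in the tub, 36 mm in diameter, 56 mm high. Point at its centre, z up.
- loose_cap_mid (a point): A loose violet screw cap lying flat in the tub, 28 mm in diameter, 10 mm high. Point at its centre.
- tub: Open pale grey plastic tub with the jumbled tubes, fixed, 228 mm (its x) by 284 mm (its y), 60 mm high, walls and floor 4 mm thick. Origin at the centre of its underside on the bench, z up.
- mixer: Roller mixer, fixed white box 216 mm (x) by 310 mm (y). Six black rollers along y, 30 mm in diameter, 34 mm between centres, tops 93 mm above the bench, free length 220 mm; they do not turn during the job. Cheek 98 mm high at the -y end; drive housing with knob, 100 mm high and 76 mm long, at the +y end. Blue stripe on its -x side. Origin: centre of its underside, z up.
- groove_mid (a point): Point half-way along the mixer's middle groove, at the height where the centre of a tube lying in a groove rests: 8.5 mm above the roller tops, 101.5 mm above the bench. Axes as the mixer: y along the rollers towards the knob, z up. The five grooves are at x = -68, -34, 0, 34, 68 mm from here; each outermost one holds a tube, the three between are empty. Free rollers: y = -110 to 110 mm.
- mixing_near_mid (a point): A tube already lying on the mixer, in the groove at x = -68 mm; amber body and green cap, 28 mm in diameter and 86 mm long, with a flush screw cap; it lies on its side. Point at its centre; x runs along the tube towards the cap.
- mixing_far_mid (a point): A tube already lying on the mixer, in the groove at x = +68 mm; white body and red cap, 28 mm in diameter and 86 mm long, with a flush screw cap; it lies on its side. Point at its centre; x runs along the tube towards the cap.
- speed_knob_grip (a point): Black speed knob on top of the drive housing, turning about a vertical axis: a disc 36 mm in diameter, on it a grip bar 14 mm thick, 34 mm long, 30 mm high, its top 145 mm above the bench. This point is on the axis, 7 mm below the bar's top; its x lies along the bar (white pointer line at its -x end) and turns with the knob.
- speed_knob (a joint): Angle of the speed knob in rad: 0 = off, where it starts (pointer towards the striped front side, -x of the mixer), growing CLOCKWISE seen from above to 4.5 at the stop. The broad red mark on the dial is at 1.2. Light even friction (about 0.03 N m); it stays where it is left.
Mind the look-alikes: they are no part of the job. Leave any black or turquoise look-alike of the part that bears sample_mid alone.

How it is judged:
By the outcome, as a careful person would: the job done as asked, in the order asked, and still so for the second after the job is handed in, with the robot touching nothing.
It also fails if it takes over 58 s, if anything falls off the work surface, if the arm or the gripper's body presses on something with over 40 N, if the wrist force passes 120 N, or if a joint passes its speed limit or range.

ROBOT

A 6-joint arm with a two-finger parallel gripper is mounted at the origin on the work surface. World frame = base frame: x ahead of the robot, y to its left, z up, the work surface at z = 0. Lengths are in m, angles in rad, forces in N, time in s.
With the tool pointing down it reaches from about 0.375 to 0.9 m from the base axis. Payload 3.1 kg.
Tool frame: the origin (TCP) lies at the very end of the fingers, on their centre line; the grasp point (between the pads) lies 19 mm behind it (robot.grasp_offset is the distance from the TCP to the grasp point, in m); z points along the fingers, y is the line along which they close (so a half turn about z gives the same grasp; the last joint's range is limited). The gripper opens to 87 mm and grips with 3 to 60 N. Pads are 19 mm wide; open, the fingers measure 117 mm over their backs; the gripper's body (75 mm by 190 mm) begins 51 mm behind the grasp point.
Start: joints at [0.984, 0.527, 1.433, -0, 1.181, -0.178], TCP at [0.248, 0.573, 0.223] pointing down, gripper open.
Joint ranges: [-3.08, 3.08], [-0.75, 2.2], [0.22, 2.44], [-1.43, 4.57], [0, 2.65], [-2.85, 2.85]. Speed limits (rad/s): [2.79, 2.79, 3.14, 3.14, 3.14, 3.14].

INTERFACE

Orientations are given as a rotation vector (axis times angle).
In Python, from cell import robot gives the robot as it stands.
- The arm moves only by the tool jog_arm, never from a script. Its argument "plan" is a list of rows, each a list of 3 entries, a list of its own where there are three numbers: the closure, from -1 (fully open) to 1 (shut), then the shift along the tool's x, y, z in cm, then the turn, a rotation vector about the tool's x, y, z in rad. A call has 1 to 8 rows; each row shifts and turns the commanded pose from where the row before left it, along the tool's axes as they then stand; what a row does not reach is not made up. A row lasts 1/10 s, in which the tool goes at most 50 mm and 8.59 degrees, less where a joint would pass 70% of its speed; a pose out of reach is approached as far as the arm can. A call with a gripper value outside its range is refused whole. The fingers move at their own pace and stop on an object; "grip_force" is the grip in N (left out, the last holds). Time passes only in rows, so rows that do not move let the fingers close. It gives the time, the measured TCP pose, the force, the opening and the grip force at its end, in the units of the state.
- robot.read_state(): the state, without advancing time (a new reading comes with each control period).
- robot.snapshot(name): name is "scene" or "top" or "wrist"; returns the picture (384x512x3 uint8, red, green, blue); there is no depth.
- robot.get_calibration(name): a dict with "camera_matrix" (3x3 intrinsics, pixels), "R" (3x3) and "t" (3): a world point X has camera coordinates R X + t. Camera axes: x right, y down, z forward; pixel columns grow to the right and rows downward; lengths in m; the calibration is good to about 2 mm. A picture is of the moment at which its call begins: read the wrist's pose just before it. get_calibration takes no time and is no camera call; for the wrist camera it gives the pose at the moment of the call.
- robot.job_done(): hands the job in; it is judged then, once.
Trained networks look in the newest picture that a camera, given by its name, has taken for a name from the list of things; names that differ only in an ending like _2 or _b are one class to them, and where a whole thing is asked for, a point or a joint stands for the part that bears it (a point fixed in the world has none). Each returns a list of dicts, best first, with "score" (0 to 1); they miss things now and then, are a little off and sometimes report something else, mostly with a low value. They report only what shows in the picture. A call takes as long as a camera call. They do not tell look-alikes from the thing itself.
- robot.find_in(camera, name): "rect" ([centre column, centre row, width, height] as shares, 0 to 1, of the picture: columns of its width, rows of its height, round what is visible of it).
- robot.trace(camera, name): "pixels" (384x512 bool, what is visible of it) and "rect" ([centre column, centre row, width, height] as shares, 0 to 1, of the picture: columns of its width, rows of its height, round what is visible of it).
The state is a dict: "clock": time; "joint_pos": joint angles; "qvel": joint speeds; "joint_efforts": joint torques, N m; "tool_pos": TCP position; "orientation": TCP orientation; "ft_force": force on the tool from outside, world axes, zero at the start; "moment": the same for the moment, N m; "opening": finger opening in m; "grasp_force": force on a finger pad.
Only numpy, scipy, OpenCV 4.12 (cv2) and the standard library are available. Lean on these libraries where they do the work, as an engineer would, in place of code of your own. Each camera call takes 0.05 s, during which the arm holds its last target. There are 200 camera calls.

## Working session

There is one attempt and no reset: what is moved stays moved. The work goes in short steps, Python scripts to look and compute and a tool call to move; the robot and the scene stay as the last step left them, time stands still between calls to the robot, and variables do not carry over. Pictures are saved under pics/ and viewed, at most 10 in all, crops included, and the job is handed in when it is done.

Besides the shell and the picture viewer there is one more tool, called after "Call:" as name(argument=value, ...), one argument or row to a line, values as JSON. jog_arm: Moves the arm, as the interface text tells. Its arguments: {"type":"object","properties":{"plan":{"type":"array","items":{"type":"array"}},"grip_force":{"type":"number"}},"required":["plan"]}

```bash
mkdir -p pics
python3 - <<'E'
from cell import robot
import cv2, numpy as np
s=robot.read_state(); print(s['clock'],s['tool_pos'],s['orientation'])
ims=[]
for c in ("scene","top"):
    im=robot.snapshot(c); cv2.imwrite(f"pics/{c}0.png",im[:,:,::-1])
    K=robot.get_calibration(c); print(c,np.array(K['camera_matrix']).tolist(),np.round(K['R'],3).tolist(),np.round(K['t'],3).tolist())
    for n in ("sample_mid","tub","mixer","speed_knob_grip","mixing_near_mid","mixing_far_mid"):
        print(n,[(round(d['score'],2),np.round(np.array(d['rect'])*[512,384,512,384]).tolist()) for d in robot.find_in(c,n)[:3]])
E
```

```text
0.0 [0.2480118  0.57290692 0.22160179] [-6.37498778e-01 -3.07543699e+00  3.05808942e-03]
scene [[468.2578387855922, 0.0, 254.0654245502495], [0.0, 468.2578387855922, 190.2854316252764], [0.0, 0.0, 1.0]] [[-0.263, 0.965, 0.006], [0.777, 0.216, -0.592], [-0.572, -0.151, -0.806]] [0.235, -0.273, 1.507]
sample_mid [(0.79, [215.0, 242.0, 13.0, 23.0]), (0.67, [109.0, 179.0, 28.0, 24.0]), (0.49, [212.0, 154.0, 32.0, 14.0])]
tub [(0.66, [218.0, 226.0, 121.0, 98.0])]
mixer [(0.59, [374.0, 253.0, 156.0, 137.0]), (0.26, [428.0, 254.0, 18.0, 20.0])]
speed_knob_grip [(0.76, [427.0, 256.0, 14.0, 19.0])]
mixing_near_mid [(0.93, [394.0, 220.0, 36.0, 27.0])]
mixing_far_mid [(0.78, [366.0, 260.0, 43.0, 29.0]), (0.63, [256.0, 213.0, 20.0, 31.0])]
top [[387.6690601299568, 0.0, 258.9561008507829], [0.0, 387.6690601299568, 192.22525411506075], [0.0, 0.0, 1.0]] [[0.028, -1.0, 0.002], [-0.983, -0.028, -0.183], [0.183, 0.003, -0.983]] [-0.136, 0.475, 1.032]
sample_mid [(0.84, [319.0, 255.0, 32.0, 22.0]), (0.83, [373.0, 153.0, 33.0, 13.0]), (0.82, [407.0, 201.0, 29.0, 24.0])]
tub [(0.83, [287.0, 174.0, 119.0, 104.0]), (0.41, [140.0, 175.0, 139.0, 104.0])]
mixer [(0.63, [141.0, 173.0, 134.0, 104.0])]
speed_knob_grip [(0.57, [97.0, 158.0, 17.0, 15.0]), (0.55, [310.0, 154.0, 17.0, 26.0])]
mixing_near_mid [(0.81, [126.0, 193.0, 35.0, 18.0]), (0.73, [98.0, 159.0, 14.0, 16.0])]
mixing_far_mid [(0.84, [147.0, 147.0, 35.0, 18.0])]
```

View pics/scene0.png

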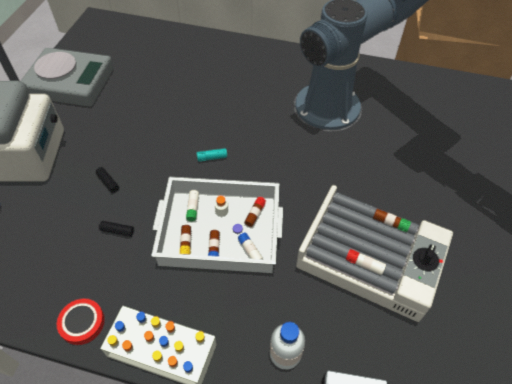

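View pics/top0.png

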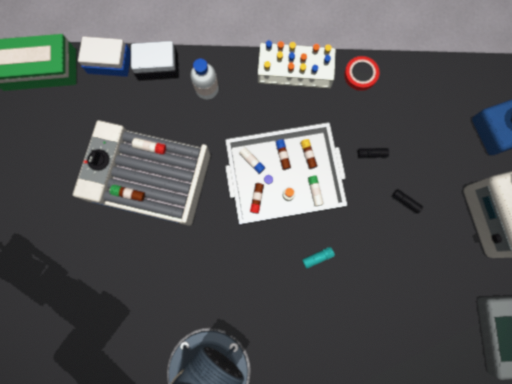

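The sample (amber with a blue cap) is at about (284,155) in the top view, cap at (281,145), and at (214,243) in the scene view. The mixer is at (141,173) in the top view with its knob at (97,158). The turquoise and black look-alikes lie outside the tub.

```bash
cat > h.py <<'E'
from cell import robot
import numpy as np, cv2
from scipy.spatial.transform import Rotation as Rn
def plane(cal,uv,z):
    K,R,t=[np.array(cal[k]) for k in("camera_matrix","R","t")]
    d=R.T@np.linalg.inv(K)@np.r_[uv,1]; o=-R.T@t
    return (o+d*(z-o[2])/d[2])
def project(cal,X):
    K,R,t=[np.array(cal[k]) for k in("camera_matrix","R","t")]
    p=K@(R@np.array(X)+t); return p[:2]/p[2]
def axis(mask,cal,z):
    "centre and axis direction of a mask on the plane z (min-area rect)"
    pts=np.argwhere(mask)[:,::-1]
    P=np.array([plane(cal,p,z)[:2] for p in pts]).astype(np.float32)*1000
    (c,s,a)=cv2.minAreaRect(P); 
    a=np.deg2rad(a)+(np.pi/2 if s[1]>s[0] else 0)
    return np.array(c)/1000,s,(a+np.pi/2)%np.pi-np.pi/2
def rz(): 
    s=robot.read_state(); return s,Rn.from_rotvec(s['orientation']).as_matrix()
E
python3 - <<'E'
from h import *
robot.snapshot("top"); c=robot.get_calibration("top")
for n,z in (("mixing_near_mid",.1015),("mixing_far_mid",.1015),("sample_mid",.018),("speed_knob_grip",.145),("tub",.06),("mixer",.09)):
    for d in robot.trace("top",n)[:6]:
        if n=="tub" or d['score']>.3: 
            r=axis(d['pixels'],c,z); print(n,round(d['score'],2),np.round(np.array(d['rect'])*[512,384,512,384]),np.round(r[0],4),np.round(r[1],0),round(r[2],3))
print("sample body/cap",plane(c,(284,155),.018),plane(c,(281,145),.018),plane(c,(286,167),.018))
s,R=rz(); print(R.round(3).tolist()); w=robot.get_calibration("wrist"); print(w, (-np.array(w['R']).T@w['t']))
E
```

```text
mixing_near_mid 0.61 [128. 193.  35.  19.] [0.4556 0.2242] [93. 27.] 1.364
mixing_far_mid 0.57 [148. 148.  38.  20.] [0.5863 0.1783] [93. 30.] 1.366
mixing_far_mid 0.31 [289. 194.  11.  14.] [ 0.4664 -0.197 ] [32. 38.] -0.443
sample_mid 0.77 [284. 157.  13.  30.] [ 0.5954 -0.1868] [87. 25.] 0.252
sample_mid 0.77 [406. 202.  29.  22.] [ 0.4705 -0.5402] [87. 26.] 0.981
sample_mid 0.62 [374. 154.  30.  15.] [ 0.6117 -0.4494] [30. 88.] -1.543
sample_mid 0.54 [317. 258.  33.  19.] [ 0.305  -0.2889] [28. 88.] -1.116
speed_knob_grip 0.65 [ 98. 159.  18.  13.] [0.5385 0.2962] [40. 39.] 0.028
tub 0.77 [288. 174. 120. 102.] [ 0.5354 -0.1912] [246. 324.] -1.368
mixer 0.75 [142. 173. 136. 106.] [0.5173 0.1918] [329. 222.] 1.365
sample body/cap [ 0.5953194 -0.1915853  0.018    ] [ 0.62519397 -0.18238396  0.018     ] [ 0.55972144 -0.19790612  0.018     ]
[[-0.918, 0.398, -0.0], [0.398, 0.918, -0.0], [0.0, -0.0, -1.0]]
{'camera_matrix': array([[286.41676988,   0.        , 252.13349152],
       [  0.        , 286.41676988, 187.35307168],
       [  0.        ,   0.        ,   1.        ]]), 'R': array([[ 3.98051607e-01,  9.17362784e-01, -6.63801829e-04],
       [ 8.83182456e-01, -3.83024587e-01,  2.70704481e-01],
       [ 2.48079964e-01, -1.08340612e-01, -9.62662269e-01]]), 't': array([-0.62369278, -0.03270988,  0.38986953])} [0.18043189 0.60186256 0.38375339]
```

```bash
cat >> h.py <<'E'
def plan(pos,a_deg,vmax=4.8,rot=8.3,grip=-1,state=None):
    "rows from the pose now to TCP pos (m) with tool y at heading a_deg, tool down"
    s,R=rz() if state is None else state
    Rt=np.column_stack([[-np.sin(np.deg2rad(a_deg)),np.cos(np.deg2rad(a_deg)),0],[np.cos(np.deg2rad(a_deg)),np.sin(np.deg2rad(a_deg)),0],[0,0,-1]])
    w=Rn.from_matrix(R.T@Rt).as_rotvec(); d=(np.array(pos)-s['tool_pos'])*100
    n=int(np.ceil(max(np.linalg.norm(d)/vmax,np.rad2deg(np.linalg.norm(w))/rot,1)))
    for i in range(n):
        Ri=R@Rn.from_rotvec(w*i/n).as_matrix(); print([grip,np.round(Ri.T@d/n,2).tolist(),np.round(w/n,3).tolist()],end=',\n' if i%8==7 else ', ')
    print('\nnow',s['clock'].round(2) if hasattr(s['clock'],'round') else s['clock'],np.round(s['tool_pos'],4),'yaw',np.rad2deg(np.arctan2(R[1,1],R[0,1])).round(1),'open',s['opening'],'ft',np.round(s['ft_force'],1))
E
python3 - <<'E'
from h import *
plan([.595,-.187,.15],-75.7)
E
```

```text
[-1, [-3.45, -3.11, 0.4], [-0.0, 0.0, 0.138]], [-1, [-3.84, -2.61, 0.4], [-0.0, 0.0, 0.138]], [-1, [-4.16, -2.05, 0.4], [-0.0, 0.0, 0.138]], [-1, [-4.41, -1.46, 0.4], [-0.0, 0.0, 0.138]], [-1, [-4.57, -0.84, 0.4], [-0.0, 0.0, 0.138]], [-1, [-4.64, -0.21, 0.4], [-0.0, 0.0, 0.138]], [-1, [-4.62, 0.43, 0.4], [-0.0, 0.0, 0.138]], [-1, [-4.52, 1.06, 0.4], [-0.0, 0.0, 0.138]],
[-1, [-4.33, 1.68, 0.4], [-0.0, 0.0, 0.138]], [-1, [-4.06, 2.26, 0.4], [-0.0, 0.0, 0.138]], [-1, [-3.71, 2.79, 0.4], [-0.0, 0.0, 0.138]], [-1, [-3.29, 3.28, 0.4], [-0.0, 0.0, 0.138]], [-1, [-2.81, 3.7, 0.4], [-0.0, 0.0, 0.138]], [-1, [-2.27, 4.05, 0.4], [-0.0, 0.0, 0.138]], [-1, [-1.7, 4.32, 0.4], [-0.0, 0.0, 0.138]], [-1, [-1.08, 4.51, 0.4], [-0.0, 0.0, 0.138]],
[-1, [-0.45, 4.62, 0.4], [-0.0, 0.0, 0.138]], [-1, [0.19, 4.64, 0.4], [-0.0, 0.0, 0.138]], 
now 1.05 [0.2484 0.5735 0.2225] yaw 66.6 open 0.08708451779220744 ft [-0.4 -0.1 -0.1]
```

Call:
jog_arm(
  plan=[
    [-1,[-3.4,-3.1,0.2],[0,0,0.138]],
    [-1,[-3.8,-2.6,0.2],[0,0,0.138]],
    [-1,[-4.2,-2.0,0.2],[0,0,0.138]],
    [-1,[-4.4,-1.5,0.2],[0,0,0.138]],
    [-1,[-4.6,-0.8,0.2],[0,0,0.138]],
    [-1,[-4.6,-0.2,0.2],[0,0,0.138]],
    [-1,[-4.6,0.4,0.2],[0,0,0.138]],
    [-1,[-4.5,1.1,0.2],[0,0,0.138]],
  ],
  grip_force=15,
)

```text
clock: 1.85
tool_pos: [0.403, 0.2351, 0.2068]
orientation: [2.162, 2.279, 0.001]
ft_force: [1.2, -0.1, -0.1]
opening: 0.087
grasp_force: 0.0
```

Call:
jog_arm(
  plan=[
    [-1,[-4.3,1.7,0.4],[0,0,0.138]],
    [-1,[-4.1,2.3,0.4],[0,0,0.138]],
    [-1,[-3.7,2.8,0.4],[0,0,0.138]],
    [-1,[-3.3,3.3,0.4],[0,0,0.138]],
    [-1,[-2.8,3.7,0.6],[0,0,0.138]],
    [-1,[-2.3,4.0,0.6],[0,0,0.138]],
    [-1,[-1.7,4.3,0.6],[0,0,0.138]],
    [-1,[-1.1,4.5,0.8],[0,0,0.138]],
  ],
)

```text
clock: 2.65
tool_pos: [0.5572, -0.1034, 0.1647]
orientation: [3.036, 0.805, 0.002]
ft_force: [0.7, -0.0, 0.3]
opening: 0.0869
grasp_force: 0.0
```

Call:
jog_arm(
  plan=[
    [-1,[-0.4,4.6,1.0],[0,0,0.138]],
    [-1,[0.2,4.6,1.0],[0,0,0.138]],
    [-0.2,[0,0,0],[0,0,0]],
    [-0.2,[0,0,0],[0,0,0]],
  ],
)

```text
clock: 3.05
tool_pos: [0.5949, -0.1859, 0.1438]
orientation: [-3.117, -0.388, 0.001]
ft_force: [-0.5, 0.0, -0.2]
opening: 0.078
grasp_force: 0.0
```

Run:
```python
from h import *
im=robot.snapshot("wrist"); c=robot.get_calibration("wrist"); s,R=rz()
print(s['tool_pos'],s['opening'],np.rad2deg(np.arctan2(R[1,1],R[0,1])))
for d in robot.trace("wrist","sample_mid")[:5]:
    r=axis(d['pixels'],c,.018); print(round(d['score'],2),np.round(np.array(d['rect'])*[512,384,512,384]),np.round(r[0],4),np.round(r[1]),round(r[2],3))
    cv2.drawContours(im:=np.ascontiguousarray(im),cv2.findContours(d['pixels'].astype('uint8'),0,2)[0],-1,(255,0,255),1)
cv2.imwrite("pics/w1.png",im[:,:,::-1])
```

```text
[ 0.59437697 -0.18463475  0.14413413] 0.07411478734526669 -75.74233416179182
0.81 [477. 216.  69.  20.] [ 0.6167 -0.4296] [21. 75.] -1.421
0.59 [257. 180.  29.  88.] [ 0.5951 -0.1884] [92. 29.] 0.264
0.35 [324. 191.  26.  77.] [ 0.6022 -0.2616] [87. 28.] 0.306
```

View pics/w1.png

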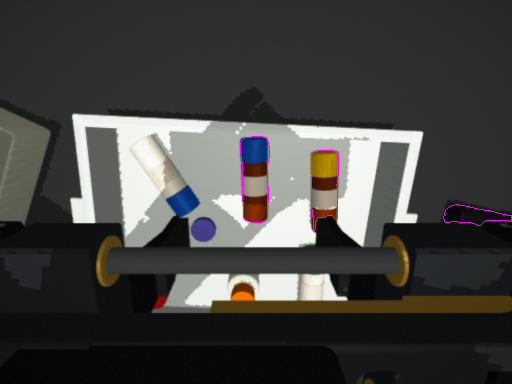

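The picture shows the sample outlined at (257,180) between the fingers. The yellow-capped tube at (324,191) and the white-blue one at (165,175) are clear of the finger paths.

Call:
jog_arm(
  plan=[
    [-0.2,[0.2,0.2,3.0],[0,0,-0.014]],
    [-0.2,[0,0,3.5],[0,0,0]],
    [-0.2,[0,0,3.0],[0,0,0]],
    [-0.2,[0,0,2.0],[0,0,0]],
    [-0.2,[0,0,1.0],[0,0,0]],
    [-0.2,[0,0,0],[0,0,0]],
    [-0.2,[0,0,0],[0,0,0]],
  ],
)

```text
clock: 3.85
tool_pos: [0.5982, -0.186, 0.0206]
orientation: [3.113, 0.413, 0.002]
ft_force: [0.4, -0.2, -0.7]
opening: 0.0521
grasp_force: 0.0
```

Call:
jog_arm(
  plan=[
    [-0.2,[0,0.2,0.5],[0,0,0]],
    [-0.2,[0,0,0.4],[0,0,0]],
    [0.2,[0,0,0],[0,0,0]],
    [1,[0,0,0],[0,0,0]],
    [1,[0,0,0],[0,0,0]],
    [1,[0,0,0],[0,0,0]],
    [1,[0,0,0],[0,0,0]],
    [1,[0,0,0],[0,0,0]],
  ],
  grip_force=15,
)

```text
clock: 4.65
tool_pos: [0.5981, -0.1884, 0.0106]
orientation: [3.114, 0.412, 0.0]
ft_force: [-1.1, -0.3, 1.1]
opening: 0.0277
grasp_force: 15.0
```

Call:
jog_arm(
  plan=[
    [0.1,[0,0,0],[0,0,0]],
    [0.1,[0,0,-0.25],[0,0,0]],
    [0.1,[0,0,0],[0,0,0]],
    [1,[0,0,0],[0,0,0]],
    [1,[0,0,0],[0,0,0]],
    [1,[0,0,0],[0,0,0]],
    [1,[0,0,0],[0,0,0]],
    [1,[0,0,0],[0,0,0]],
  ],
  grip_force=15,
)

```text
clock: 5.45
tool_pos: [0.598, -0.1883, 0.013]
orientation: [3.114, 0.412, -0.0]
ft_force: [-0.2, 0.1, 0.0]
opening: 0.0279
grasp_force: 15.0
```

Call:
jog_arm(
  plan=[
    [1,[0,0,-1],[0,0,0]],
    [1,[0,0,-2],[0,0,0]],
    [1,[0,0,-4],[0,0,0]],
    [1,[0,0,-4],[0,0,0]],
    [1,[0,0,-4],[0,0,0]],
    [1,[0,0,-4],[0,0,0]],
  ],
)

```text
clock: 6.05
tool_pos: [0.5976, -0.1881, 0.2052]
orientation: [3.114, 0.412, 0.0]
ft_force: [0.5, 0.2, -1.0]
opening: 0.0277
grasp_force: 15.0
```

Run:
```python
from h import *
y=np.array([.204,.979]);p=np.array([.510,.157])-.03*y; print(p)
plan([*p,.20],-11.8,grip=1)
```

```text
[0.50388 0.12763]
[1, [-0.11, -4.12, 0.07], [0.0, -0.0, -0.138]], [1, [0.46, -4.09, 0.07], [0.0, -0.0, -0.138]], [1, [1.02, -3.99, 0.07], [0.0, -0.0, -0.138]], [1, [1.56, -3.81, 0.07], [0.0, -0.0, -0.138]], [1, [2.06, -3.56, 0.07], [0.0, -0.0, -0.138]], [1, [2.53, -3.25, 0.07], [0.0, -0.0, -0.138]], [1, [2.96, -2.87, 0.07], [0.0, -0.0, -0.138]], [1, [3.32, -2.43, 0.07], [0.0, -0.0, -0.138]],

now 6.05 [ 0.5976 -0.1881  0.2052] yaw -74.9 open 0.027665665799498102 ft [ 0.5  0.2 -1. ]
```

Call:
jog_arm(
  plan=[
    [1,[-0.1,-4.1,0],[0,0,-0.138]],
    [1,[0.5,-4.1,0],[0,0,-0.138]],
    [1,[1.0,-4.0,0],[0,0,-0.138]],
    [1,[1.6,-3.8,0],[0,0,-0.138]],
    [1,[2.1,-3.6,0],[0,0,-0.138]],
    [1,[2.5,-3.2,0],[0,0,-0.138]],
    [1,[3.0,-2.9,0],[0,0,-0.138]],
    [1,[3.3,-2.4,0],[0,0,-0.138]],
  ],
)

```text
clock: 6.85
tool_pos: [0.5041, 0.1294, 0.2037]
orientation: [2.43, 1.99, 0.001]
ft_force: [1.4, 0.7, -0.8]
opening: 0.0274
grasp_force: 15.0
```

Call:
jog_arm(
  plan=[
    [1,[0,0,0],[0,0,0]],
    [1,[0,0,0],[0,0,0]],
    [1,[0,0,0],[0,0,0]],
  ],
)

```text
clock: 7.15
tool_pos: [0.5055, 0.1272, 0.2034]
orientation: [2.437, 1.982, 0.001]
ft_force: [0.3, 0.0, 0.3]
opening: 0.0277
grasp_force: 15.0
```

Run:
```python
from h import *
im=robot.snapshot("wrist"); c=robot.get_calibration("wrist"); s,R=rz()
print(s['tool_pos'],s['opening'],np.rad2deg(np.arctan2(R[1,1],R[0,1])))
im=np.ascontiguousarray(im)
for n in ("mixing_near_mid","mixing_far_mid","speed_knob_grip"):
  for d in robot.trace("wrist",n)[:2]:
    r=axis(d['pixels'],c,.1015 if n[0]=='m' else .145); print(n,round(d['score'],2),np.round(np.array(d['rect'])*[512,384,512,384]),np.round(r[0],4),np.round(r[1]),round(r[2],3))
    cv2.drawContours(im,cv2.findContours(d['pixels'].astype('uint8'),0,2)[0],-1,(255,0,255),1)
y=np.array([.204,.979]);x=np.array([.979,-.204]);g=np.array([.521,.2013])
for k in (-51,-17,17,51):  # predicted roller top lines
    a,b=[project(c,[*(g+x*k/1000+y*l),.093]) for l in (-.15,.06)]; cv2.line(im,tuple(map(int,a)),tuple(map(int,b)),(0,255,0),1)
cv2.imwrite("pics/w2.png",im[:,:,::-1])
```

```text
[0.50557647 0.12688078 0.20335947] 0.02725404831356965 -11.79422082531509
mixing_near_mid 0.89 [177.  90.  36. 110.] [0.4576 0.2215] [89. 29.] 1.357
mixing_far_mid 0.63 [329. 116.  35. 103.] [0.5864 0.1742] [89. 29.] 1.367
speed_knob_grip 0.66 [178.  93.  39. 109.] [0.4683 0.2176] [74. 24.] 1.37
```

View pics/w2.png

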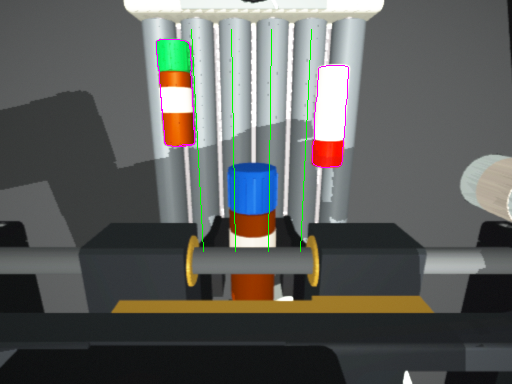

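The picture shows the sample held above the empty middle groove, with its cap at (252,187). The two resident tubes are at (177,90) and (329,116), and the predicted roller lines match the rollers.

Call:
jog_arm(
  plan=[
    [1,[0,0.1,2],[0,0,0]],
    [1,[0,0,3],[0,0,0]],
    [1,[0,0,3],[0,0,0]],
    [1,[0,0,1.4],[0,0,0]],
    [1,[0,0,0.6],[0,0,0]],
    [1,[0,0,0],[0,0,0]],
    [1,[0,0,0],[0,0,0]],
  ],
)

```text
clock: 8.05
tool_pos: [0.5067, 0.1274, 0.1036]
orientation: [2.436, 1.982, 0.002]
ft_force: [0.4, 0.3, -1.5]
opening: 0.0272
grasp_force: 15.0
```

Call:
jog_arm(
  plan=[
    [1,[0,0,0.2],[0,0,0]],
    [1,[0,0,0.2],[0,0,0]],
    [1,[0,0,0],[0,0,0]],
    [1,[0,0,0],[0,0,0]],
  ],
)

```text
clock: 8.45
tool_pos: [0.506, 0.1277, 0.0993]
orientation: [2.436, 1.984, 0.001]
ft_force: [0.1, 0.0, -0.9]
opening: 0.0273
grasp_force: 15.0
```

Call:
jog_arm(
  plan=[
    [1,[0,0,0.1],[0,0,0]],
    [1,[0,0,0.1],[0,0,0]],
    [1,[0,0,0],[0,0,0]],
    [1,[0,0,0],[0,0,0]],
  ],
)

```text
clock: 8.85
tool_pos: [0.5061, 0.1277, 0.0971]
orientation: [2.436, 1.984, 0.0]
ft_force: [-0.0, -0.2, -0.2]
opening: 0.0276
grasp_force: 15.0
```

Call:
jog_arm(
  plan=[
    [1,[0,0,0.1],[0,0,0]],
    [1,[0,0,0],[0,0,0]],
    [1,[0,0,0],[0,0,0]],
  ],
)

```text
clock: 9.15
tool_pos: [0.5068, 0.1276, 0.0965]
orientation: [2.435, 1.983, 0.002]
ft_force: [-0.0, 0.4, 4.0]
opening: 0.0279
grasp_force: 15.0
```

Call:
jog_arm(
  plan=[
    [0.3,[0,0,0],[0,0,0]],
    [0.1,[0,0,0],[0,0,0]],
    [-0.1,[0,0,0],[0,0,0]],
    [-0.1,[0,0,0],[0,0,0]],
    [-0.1,[0,0,0],[0,0,0]],
    [-0.1,[0,0,-1],[0,0,0]],
    [-0.1,[0,0,-3],[0,0,0]],
    [-0.1,[0,0,-4],[0,0,0]],
  ],
)

```text
clock: 9.95
tool_pos: [0.5045, 0.1275, 0.1759]
orientation: [-2.434, -1.982, 0.006]
ft_force: [0.4, 0.4, 0.5]
opening: 0.0479
grasp_force: 0.0
```

Run:
```python
from h import *
plan([.47,.225,.24],78.2,grip=-0.4)
```

```text
[-0.4, [0.8, -0.49, -0.58], [-0.0, -0.0, -0.143]], [-0.4, [0.86, -0.37, -0.58], [-0.0, -0.0, -0.143]], [-0.4, [0.91, -0.24, -0.58], [-0.0, -0.0, -0.143]], [-0.4, [0.93, -0.11, -0.58], [-0.0, -0.0, -0.143]], [-0.4, [0.94, 0.02, -0.58], [-0.0, -0.0, -0.143]], [-0.4, [0.93, 0.16, -0.58], [-0.0, -0.0, -0.143]], [-0.4, [0.89, 0.29, -0.58], [-0.0, -0.0, -0.143]], [-0.4, [0.84, 0.41, -0.58], [-0.0, -0.0, -0.143]],
[-0.4, [0.78, 0.53, -0.58], [-0.0, -0.0, -0.143]], [-0.4, [0.69, 0.63, -0.58], [-0.0, -0.0, -0.143]], [-0.4, [0.6, 0.73, -0.58], [-0.0, -0.0, -0.143]], 
now 9.95 [0.5045 0.1275 0.1759] yaw -11.7 open 0.047921766808039716 ft [0.4 0.4 0.5]
```

Run:
```python
from h import *
plan([.5385,.296,.25],78.2,grip=-0.1)
```

```text
[-0.1, [1.56, -0.01, -0.68], [-0.0, -0.0, -0.143]], [-0.1, [1.55, 0.21, -0.68], [-0.0, -0.0, -0.143]], [-0.1, [1.5, 0.43, -0.68], [-0.0, -0.0, -0.143]], [-0.1, [1.42, 0.64, -0.68], [-0.0, -0.0, -0.143]], [-0.1, [1.32, 0.84, -0.68], [-0.0, -0.0, -0.143]], [-0.1, [1.19, 1.01, -0.68], [-0.0, -0.0, -0.143]], [-0.1, [1.03, 1.17, -0.68], [-0.0, -0.0, -0.143]], [-0.1, [0.85, 1.31, -0.68], [-0.0, -0.0, -0.143]],
[-0.1, [0.66, 1.42, -0.67], [-0.0, -0.0, -0.143]], [-0.1, [0.45, 1.5, -0.67], [-0.0, -0.0, -0.143]], [-0.1, [0.23, 1.54, -0.67], [-0.0, -0.0, -0.143]], 
now 9.95 [0.5045 0.1275 0.1759] yaw -11.7 open 0.047921766808039716 ft [0.4 0.4 0.5]
```

Call:
jog_arm(
  plan=[
    [-0.1,[1.6,0,-1.5],[0,0,-0.143]],
    [-0.1,[1.5,0.2,-1.5],[0,0,-0.143]],
    [-0.1,[1.5,0.4,-1.5],[0,0,-0.143]],
    [-0.1,[1.4,0.6,-1.0],[0,0,-0.143]],
    [-0.1,[1.3,0.8,-1.0],[0,0,-0.143]],
    [-0.1,[1.2,1.0,-0.5],[0,0,-0.143]],
    [-0.1,[1.0,1.2,-0.4],[0,0,-0.143]],
    [-0.1,[0.9,1.3,0],[0,0,-0.143]],
  ],
)

```text
clock: 10.75
tool_pos: [0.5297, 0.2504, 0.2516]
orientation: [0.965, 2.988, 0.002]
ft_force: [0.5, 0.4, -0.1]
opening: 0.0479
grasp_force: 0.0
```

Call:
jog_arm(
  plan=[
    [-0.1,[0.7,1.4,0],[0,0,-0.143]],
    [-0.1,[0.5,1.5,0],[0,0,-0.143]],
    [-0.1,[0.2,1.5,0],[0,0,-0.143]],
    [-0.1,[0,0,0],[0,0,0]],
    [-0.1,[0,0,0],[0,0,0]],
  ],
)

```text
clock: 11.25
tool_pos: [0.5373, 0.2952, 0.2503]
orientation: [-0.32, -3.125, 0.001]
ft_force: [-0.7, 0.1, -0.0]
opening: 0.0478
grasp_force: 0.0
```

Run:
```python
from h import *
im=np.ascontiguousarray(robot.snapshot("wrist")); c=robot.get_calibration("wrist"); s,R=rz()
print(s['tool_pos'],s['opening'],np.rad2deg(np.arctan2(R[1,1],R[0,1])))
cv2.imwrite("pics/w3.png",im[:,:,::-1])
for n in ("speed_knob_grip","sample_mid","mixing_near_mid","mixing_far_mid"):
  for d in robot.trace("wrist",n)[:2]:
    r=axis(d['pixels'],c,.1015 if n[0]!='s' else .145); print(n,round(d['score'],2),np.round(np.array(d['rect'])*[512,384,512,384]),np.round(r[0],4),np.round(r[1]),round(r[2],3))
print(project(c,[*s['tool_pos'][:2],.145]))
```

```text
[0.53731898 0.29487007 0.25025446] 0.04786484028147792 78.29852766690844
speed_knob_grip 0.75 [266. 188.  33.  42.] [0.5398 0.3067] [31. 40.] -0.205
speed_knob_grip 0.16 [ 24. 203.  44.  89.] [0.5079 0.0615] [38. 93.] -0.181
sample_mid 0.74 [ 99. 180.  92.  24.] [0.5005 0.1502] [85. 25.] 1.366
mixing_near_mid 0.66 [171. 116.  84.  30.] [0.4568 0.2202] [92. 28.] 1.352
mixing_far_mid 0.73 [180. 236.  27.  21.] [0.5901 0.1961] [31. 31.] 1.366
[253.52852241 186.36906131]
```

View pics/w3.png

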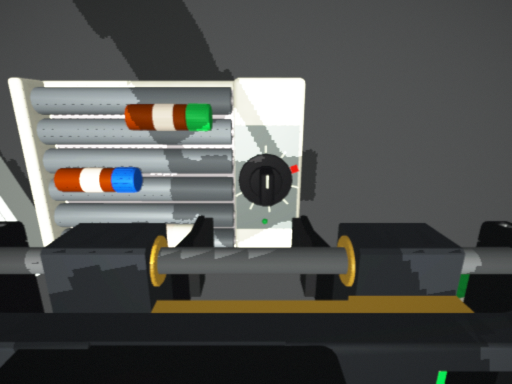

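The sample lies in the middle groove, fully on the rollers, at columns 55–142 and row 180. The neighbouring tube at (171,116) has not moved. The knob is at about (266,181) with the red mark at (294,169). I'll enlarge the knob.

Run:
```python
from h import *
im=cv2.imread("pics/w3.png")[140:225,225:310]; im=cv2.convertScaleAbs(im,alpha=2.0,beta=25)
cv2.imwrite("pics/w3c.png",cv2.resize(im,None,fx=7,fy=7,interpolation=cv2.INTER_NEAREST))
c=robot.get_calibration("wrist")
for z in (.145,.115,.101): print(z,[np.round(plane(c,p,z),4).tolist() for p in ((266,180),(294,169),(265,221))])
```

```text
0.145 [[0.5338, 0.3078, 0.145], [0.5287, 0.3358, 0.145], [0.5751, 0.2988, 0.145]]
0.115 [[0.5416, 0.3077, 0.115], [0.5358, 0.3389, 0.115], [0.5875, 0.2977, 0.115]]
0.101 [[0.5452, 0.3076, 0.101], [0.5392, 0.3403, 0.101], [0.5933, 0.2971, 0.101]]
```

View pics/w3c.png

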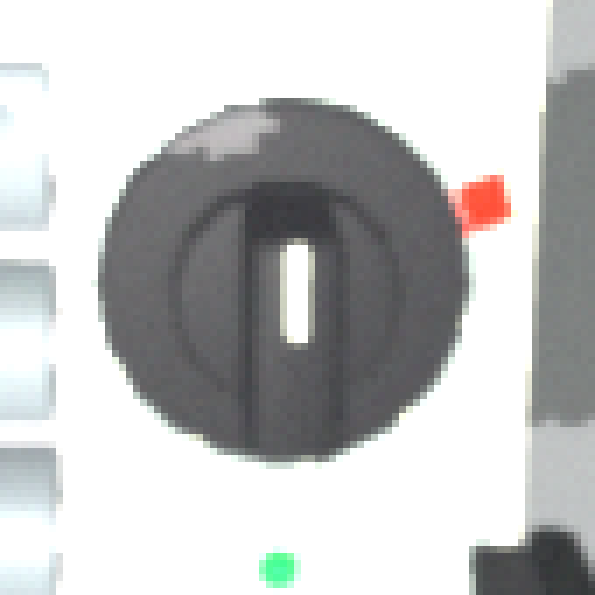

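The enlarged crop shows the bar vertical at column 267, rows 174–206, with the pointer upwards at off. The red mark sits about 1.2 rad clockwise from the pointer. That puts the knob axis near (0.5435, 0.307).

Call:
jog_arm(
  plan=[
    [-0.1,[-0.4,1.3,2],[0,0,0]],
    [-0.1,[0,0,3],[0,0,0]],
    [-0.1,[0,0,3],[0,0,0]],
    [-0.1,[0,0,2],[0,0,0]],
    [-0.1,[0,0,1],[0,0,0]],
    [-0.1,[0,0,0.5],[0,0,0]],
    [-0.1,[0,0,0],[0,0,0]],
    [-0.1,[0,0,0],[0,0,0]],
  ],
)

```text
clock: 12.3
tool_pos: [0.5451, 0.3076, 0.1362]
orientation: [0.317, 3.124, 0.001]
ft_force: [-0.0, 0.6, 0.2]
opening: 0.0479
grasp_force: 0.0
```

Call:
jog_arm(
  plan=[
    [0.6,[0,0,1.3],[0,0,0]],
    [0.6,[0,0,0],[0,0,0]],
    [0.6,[0,0,0],[0,0,0]],
    [1,[0,0,0],[0,0,0]],
    [1,[0,0,0],[0,0,0]],
    [1,[0,0,0],[0,0,0]],
    [1,[0,0,0],[0,0,0]],
  ],
  grip_force=8,
)

```text
clock: 13.0
tool_pos: [0.5446, 0.3082, 0.1224]
orientation: [0.317, 3.125, 0.003]
ft_force: [-0.7, 4.0, 0.3]
opening: 0.0141
grasp_force: 8.0
```

Call:
jog_arm(
  plan=[
    [1,[0,0.05,0],[0,0,0.08]],
    [1,[0,0,0],[0,0,0.13]],
    [1,[0,0,0],[0,0,0.13]],
    [1,[0,0,0],[0,0,0.13]],
    [1,[0,0,0],[0,0,0.13]],
    [1,[0,0,0],[0,0,0]],
  ],
  grip_force=12,
)

```text
clock: 13.6
tool_pos: [0.5445, 0.308, 0.1224]
orientation: [1.225, 2.892, 0.001]
ft_force: [0.3, 1.9, 0.1]
opening: 0.0141
grasp_force: 12.0
```

Call:
jog_arm(
  plan=[
    [1,[0,0,0],[0,0,0.13]],
    [1,[0,0,0],[0,0,0.13]],
    [1,[0,0,0],[0,0,0.13]],
    [1,[0,0,0],[0,0,0.13]],
    [1,[0,0,0],[0,0,0.08]],
    [1,[0,0,0],[0,0,0]],
    [1,[0,0,0],[0,0,0]],
  ],
)

```text
clock: 14.3
tool_pos: [0.5444, 0.308, 0.1223]
orientation: [2.022, 2.404, 0.001]
ft_force: [0.9, 1.4, 1.7]
opening: 0.0136
grasp_force: 12.0
```

Run:
```python
from h import *
plan([.5445,.308,.1224],78.2-68.75,grip=1)
```

```text
[1, [-0.0, 0.01, -0.01], [0.0, -0.0, 0.007]], 
now 14.3 [0.5444 0.308  0.1223] yaw 9.9 open 0.01364197790999599 ft [0.9 1.4 1.7]
```

Turned 1.19 rad. Next I'll release, rise and check.

Call:
jog_arm(
  plan=[
    [0.4,[0,0,0],[0,0,0]],
    [0.2,[0,0,0],[0,0,0]],
    [0.2,[0,0,0],[0,0,0]],
    [0.2,[0,0,-1],[0,0,0]],
    [0.2,[0,0,-3],[0,0,0]],
    [0.2,[0,0,-4],[0,0,0]],
    [0.2,[0,0,-4],[0,0,0]],
    [0.2,[0,0,0],[0,0,0]],
  ],
)

```text
clock: 15.1
tool_pos: [0.5482, 0.3093, 0.2495]
orientation: [2.021, 2.396, 0.019]
ft_force: [1.0, -0.2, -0.4]
opening: 0.0348
grasp_force: 0.0
```

Run:
```python
from h import *
im=robot.snapshot("wrist"); sc=robot.snapshot("scene")
crop=cv2.resize(sc[170:320,290:460],None,fx=2.2,fy=2.2,interpolation=cv2.INTER_CUBIC)
w=cv2.resize(im,(400,300)); v=np.zeros((340,790,3),np.uint8); v[:300,:400]=w; v[:crop.shape[0],405:405+crop.shape[1]]=crop[:340,:385]
cv2.imwrite("pics/chk.png",v[:,:,::-1]); print(robot.read_state()['tool_pos'])
```

```text
[0.5448576  0.30797625 0.2438678 ]
```

View pics/chk.png

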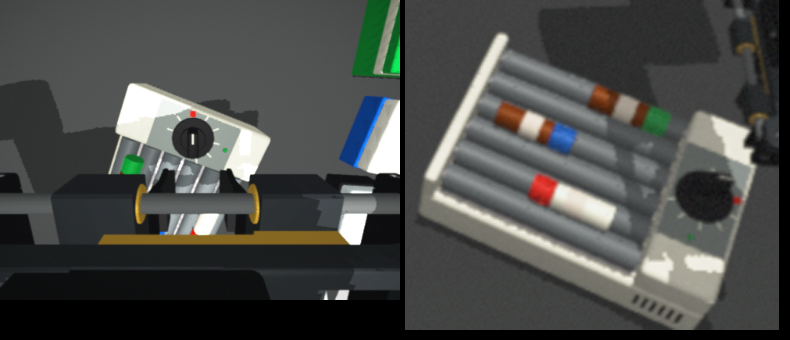

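The check picture shows the pointer at (193,138), aimed at the red mark at (193,114). The sample lies in the middle groove at (535,127) in the right-hand crop, and both other tubes are in place. I'm handing in.

```bash
python3 -c "
from cell import robot
print(robot.job_done())"
```

```text
the job is handed in; nothing more can be done
None
```

The amber, blue-capped sample lies fully on the rollers in the mixer's middle groove, the two other tubes are undisturbed, the knob is turned about 1.19 rad to the red mark, and the job was handed in at about 15 s on the robot's clock.

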